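Load the rocking platform so its tray stays level

ROBOT

A 6-joint arm with a two-finger parallel gripper is mounted at the origin on the work surface; the furniture and walls round the work are solid. World frame = base frame: x ahead of the robot, y to its left, z up, the work surface at z = 0. Lengths are in mm, angles in degrees, forces in N, time in s.
With the tool pointing down it reaches from about 350 to 850 mm from the base axis. Payload 8.1 kg.
Tool frame: the origin (TCP) lies midway between the tips of the shut fingers; the grasp point (between the pads) lies 19 mm behind it (r.pinch_z is the distance from the TCP to the grasp point, in mm); z points along the fingers, y is the line along which they close (so a half turn about z gives the same grasp; the last joint's range is limited). The gripper opens to 85 mm and grips with 20 to 120 N. Pads are 22 mm wide; open, the fingers measure 114 mm over their backs; the gripper's body (76 mm by 85 mm) begins 54 mm behind the grasp point. The pads swing forward as they close: fully open they stand 13 mm farther back than shut.
Start: joints at [72.17, 7.471, 85.268, -0, 87.261, -4.893], TCP at [134.309, 584.779, 231.292] pointing down, gripper open.
Joint ranges: [-169.43, 169.43], [-51.17, 129.36], [1.28, 143.12], [-76.62, 256.62], [0, 156.53], [-152.29, 152.29]. Speed limits (degrees/s): [136.94, 136.94, 159.86, 180, 180, 180].

INTERFACE

Orientations are given as [roll, pitch, yaw] about the fixed x, y, z axes, in that order (R = Rz(yaw) Ry(pitch) Rx(roll)).
In Python, from bench import sensors, optics, job, r gives the robot as it stands.
- The arm moves only by the tool play_rows, never from a script. Its argument "motion" is a list that holds one entry, the list of rows, each a list of 6 numbers: the shift along the tool's x, y, z in cm, then the turn, a rotation vector about the tool's x, y, z in degrees. In form: [[[x, y, z, ax, ay, az], ...]]. A call has 1 to 5 rows; each row is the pose to reach, as a shift and turn from the pose commanded when the call began, along the tool's axes at that moment; what a row does not reach only later rows make up. A row lasts 1/10 s, in which the tool goes at most 50 mm and 8.59 degrees, less where a joint would pass 70% of its speed; a pose out of reach is approached as far as the arm can. A call with a gripper value outside its range is refused whole. "jaw" is the opening, from 0 (shut) to 1 (fully open), set as the call begins (left out, the last holds). The fingers move at their own pace and stop on an object; "squeeze" is the grip in N (left out, the last holds). Time passes only in rows, so rows that repeat a pose let the fingers close. It gives the time, the measured TCP pose, the force, the opening and the grip force at its end, in the units of the state.
- sensors.sense(): the state, without advancing time (a new reading comes with each control period).
- optics.snapshot(name): name is "scene" or "top"; returns a dict with "pixels" (384x512x3 uint8, red, green, blue), "mtx" (3x3 intrinsics, pixels), "k1" (the pictures are not rectified: a ray, as slopes to the right and down, at radius r is drawn at 1 + k1 r^2 times it, then the intrinsics apply), "R" (3x3) and "t" (3): a world point X has camera coordinates R X + t. Camera axes: x right, y down, z forward; pixel columns grow to the right and rows downward; lengths in mm; the calibration is good to about 2 mm. A picture is of the moment at which its call begins. There is no depth.
- job.hand_in(): hands the job in; it is judged then, once.
The state is a dict: "time": time; "joint_pos": joint angles; "qd": joint speeds; "joint_efforts": joint torques, N m; "tool_pos": TCP position; "tcp_rot": TCP orientation; "ft_force": force on the tool from outside, world axes, zero at the start; "wrist_torque": the same for the moment, N m; "finger_gap": finger opening in mm; "grip_force": force on a finger pad.
Only numpy, scipy, OpenCV 4.12 (cv2) and the standard library are available. Lean on these libraries where they do the work, as an engineer would, in place of code of your own. Each camera call takes 0.05 s, during which the arm holds its last target. There are 200 camera calls.

TASK

Load the rocking platform before its run: stand the grey cast block in one bay of the tipping tray and both the plastic bottle and the glass beaker in the other bay, all upright, each standing on the tray's floor. Choose their distances from the axle so that the loaded tray stays level by itself, then leave it alone. Their weights are not quite known, so look at the tilt and shift a load if needed; do not knock over a vessel or disturb the two narrow-necked conical flasks and the upturned beaker.

Things in the scene. Friction and masses are not known exactly. Their poses are not given: they have to be found in the camera images.
- rocker: white base of the rocking platform, 150 x 210 x 50 mm, fixed to the bench; origin under its centre on the bench. Its y axis runs along the tray's length, z up; the axle runs along its x axis, 75 mm above the bench
- tray_mid (a point): centre of the tray's floor, 11.5 mm above the axle, 86.5 mm above the bench when level; turns with the tray. y along the tray, x across, z up. Grey metal tray, 330 mm long (y) and 140 mm wide outside; rims 4 mm thick, 10 mm above the floor. A rib over the axle, 10 mm thick and 14 mm high, parts it into two like bays: y = 5 to 161 mm and -161 to -5 mm, 132 mm wide
- tray (a joint): tilt of the tray about the axle, rad: 0 level, positive raises its +y end; stops at -0.16 and 0.16. A weak damped spring, 1.6 N m/rad, draws it level; the height of the loads softens this to about 1.2 N m/rad with all three on it. It comes to rest in about a second
- block: grey cast block with four bores in its top, 46 mm (its x) by 98 mm (its y) by 50 mm high, about 0.50 kg (may differ by a quarter); origin at the centre of its underside, z up; grip it across the 46 mm, at mid height or lower
- bottle: open wide-neck plastic bottle without cap, body 51 mm across and straight up to 54 mm, 88 mm high with a 42 mm neck (grip the upper part of the body, so that the neck stays clear of the palm), about 0.22 kg (may differ by a quarter); origin at the centre of its underside, z up
- beaker: glass beaker with a spout and whitish contents, wall about 53 mm across up to 59 mm, rim 59 x 63 mm, 67 mm high, about 0.24 kg (may differ by a quarter); origin at the centre of its underside, z up
- small_flask: bystander: small conical glass flask, 57 mm across the foot, narrow neck, 76 mm high; origin at the centre of its underside
- upturned_beaker: bystander: empty glass beaker standing upside down, 56 x 61 mm at its rim on the bench, 65 mm high; origin at the centre of its underside
- squat_flask: bystander: conical glass flask, larger than the small one, 72 mm across the foot, narrow neck, 83 mm high; origin at the centre of its underside
Things that resemble listed ones, but are neither listed nor needed, are in the scene too. What is shaped like the beaker but brown or red is not meant.

How it is judged:
By the outcome, as a careful person would: the job done as asked, in the order asked, and still so for the second after the job is handed in, with the robot touching nothing.
It also fails if it takes over 72 s, if anything falls off the work surface, if the arm or the gripper's body presses on something with over 40 N, if the wrist force passes 120 N, or if a joint passes its speed limit or range.

## Working session

There is one attempt and no reset: what is moved stays moved. The work goes in short steps, Python scripts to look and compute and a tool call to move; the robot and the scene stay as the last step left them, time stands still between calls to the robot, and variables do not carry over. Pictures are saved under pics/ and viewed, at most 10 in all, crops included, and the job is handed in when it is done.

Besides the shell and the picture viewer there is one more tool, called after ">>>" as name([rows], argument=value, ...), one row to a line, values as JSON. play_rows: Moves the arm, as the interface text tells. Its arguments: {"type":"object","properties":{"motion":{"type":"array","items":{"type":"array","items":{"type":"array","items":{"type":"number"}}}},"jaw":{"type":"number"},"squeeze":{"type":"number"}},"required":["motion"]}

```bash
mkdir -p pics; python3 - <<'E'
from bench import sensors, optics, job, r
import cv2,pickle,numpy as np
for n in("scene","top"):
    s=optics.snapshot(n); pickle.dump(s,open(n+".pkl","wb")); cv2.imwrite(f"pics/{n}0.png",cv2.resize(s["pixels"][:,:,::-1],(800,600),interpolation=cv2.INTER_CUBIC))
    print(n,s["mtx"],s["k1"],s["R"],s["t"],-np.array(s["R"]).T@s["t"])
print(sensors.sense())
E
```

```text
scene [[437.00977426   0.         254.374634  ]
 [  0.         437.00977426 186.30803229]
 [  0.           0.           1.        ]] -0.01923091283721935 [[-0.89964272 -0.43655023  0.00817796]
 [-0.34334397  0.69574423 -0.63091591]
 [ 0.26973672 -0.57040676 -0.77580812]] [ 375.02667024  203.69810901 1171.26573881] [  91.39515762  690.09409021 1034.12689054]
top [[389.60636649   0.         252.93851588]
 [  0.         389.60636649 188.50390357]
 [  0.           0.           1.        ]] -0.12424116466233003 [[ 1.57750860e-02 -9.99875150e-01 -9.11345594e-04]
 [-9.97520130e-01 -1.56753919e-02 -6.86139313e-02]
 [ 6.85910792e-02  1.99147624e-03 -9.97642871e-01]] [  -8.33750356  435.79255203 1357.14059886] [ 341.75562993   -4.20795684 1383.83548515]
{'time': 0.1, 'joint_pos': array([ 7.21710280e+01,  7.51382490e+00,  8.53248900e+01,  6.98285227e-04,
        8.72614718e+01, -4.89257223e+00]), 'qd': array([ 0.04542986, -0.12807428, -0.22717946, -0.00221044,  0.01760201,
       -0.07848193]), 'joint_efforts': array([ 1.69204803e-03, -5.70947492e+01, -5.01944911e+01, -8.71320390e-05,
        8.01694812e-03,  5.16137106e-05]), 'tool_pos': array([134.13335787, 584.29003156, 230.29986648]), 'tcp_rot': array([-1.79900238e+02, -9.23957741e-03,  1.67063558e+02]), 'ft_force': array([ 0.26127586,  0.51965459, -0.38455723]), 'wrist_torque': array([-0.00657408,  0.00508683,  0.01284142]), 'grip_force': 0.0, 'finger_gap': 85.19466084165302}
```

View pics/scene0.png

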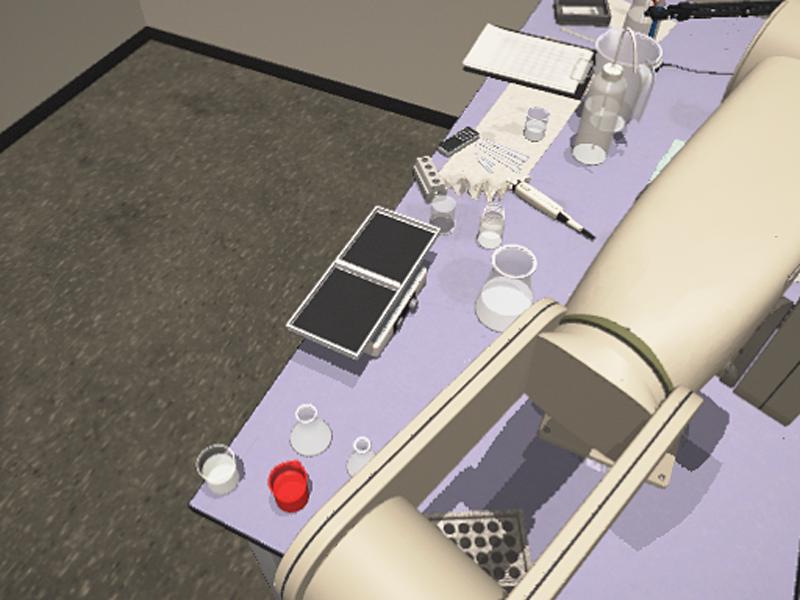

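View pics/top0.png

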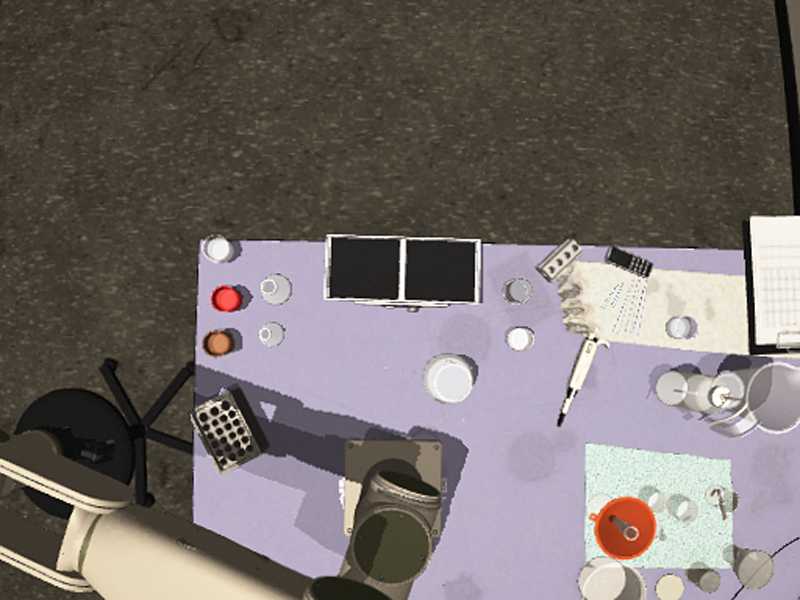

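The scene view shows the tray at about (365,282), block (428,178), bottle (491,225) and upturned beaker (443,213). The target beaker is at (219,470), with the flasks at (310,430) and (361,457). The top view shows the tray at (404,268), block (560,260), bottle (519,338), upturned beaker (517,291) and beaker (219,249). Next I'll zoom in and measure.

```bash
cat > h.py <<'E'
import numpy as np,cv2,pickle
from bench import sensors, optics, job, r
def ray(s,u,v):
    p=(np.array([u,v])-[s["mtx"][0][2],s["mtx"][1][2]])/s["mtx"][0][0]
    q=p.copy()
    for _ in range(20): q=p/(1+s["k1"]*(q@q))
    R=np.array(s["R"]); return -R.T@s["t"], R.T@np.array([q[0],q[1],1.])
def onz(s,u,v,z):
    c,d=ray(s,u,v); return c+d*(z-c[2])/d[2]
def proj(s,X):
    c=np.array(s["R"])@np.array(X,float)+s["t"]; q=c[:2]/c[2]; q=q*(1+s["k1"]*(q@q))
    return q*s["mtx"][0][0]+[s["mtx"][0][2],s["mtx"][1][2]]
def crop(s,x,y,w,h,k):
    return cv2.resize(s["pixels"][y:y+h,x:x+w,::-1],(w*k,h*k),interpolation=cv2.INTER_CUBIC)
E
python3 - <<'E'
from h import *
t=pickle.load(open("top.pkl","rb")); s=pickle.load(open("scene.pkl","rb"))
A=np.hstack([crop(t,310,145,80,90,5),crop(t,120,145,80,90,5)])
cv2.imwrite("pics/c1.png",A)
A=np.hstack([crop(s,255,95,80,75,5),crop(s,115,250,80,75,5)])
cv2.imwrite("pics/c2.png",A)
# tray inner dark bays
g=t["pixels"].max(2)
m=((g<60)).astype(np.uint8); m[:148]=0;m[196:]=0;m[:,:206]=0;m[:,310:]=0
n,l,st,c=cv2.connectedComponentsWithStats(m)
for i in range(1,n):
  if st[i][4]>200:
    cn,_=cv2.findContours((l==i).astype(np.uint8),0,2); rc=cv2.minAreaRect(cn[0]); print(rc,[onz(t,*p,86.5).round() for p in cv2.boxPoints(rc)],onz(t,*rc[0],86.5).round(1))
E
```

```text
((232.85853576660156, 171.52684020996094), (43.35383605957031, 38.29380416870117), 1.7899105548858643) [array([424., 140.,  86.]), array([553., 139.,  86.]), array([550.,  -7.,  86.]), array([422.,  -5.,  86.])] [486.9  66.5  86.5]
((281.0, 173.0), (38.0, 44.0), 90.0) [array([548., -20.,  86.]), array([ 550., -168.,   86.]), array([ 422., -169.,   86.]), array([420., -22.,  86.])] [484.5 -94.8  86.5]
```

View pics/c1.png

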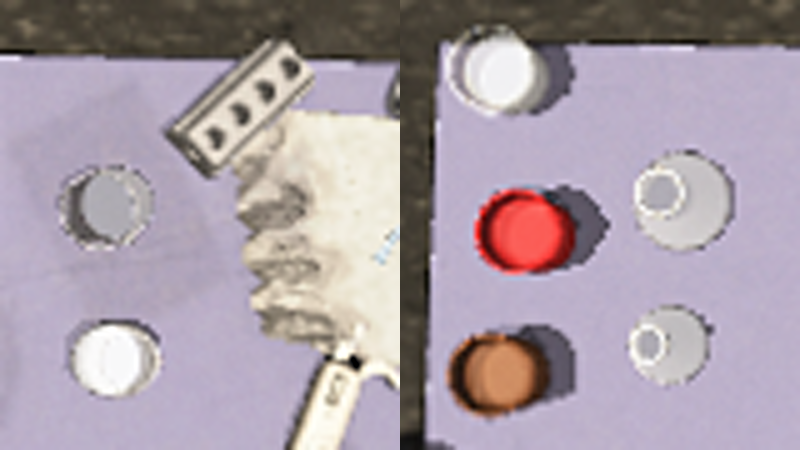

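View pics/c2.png

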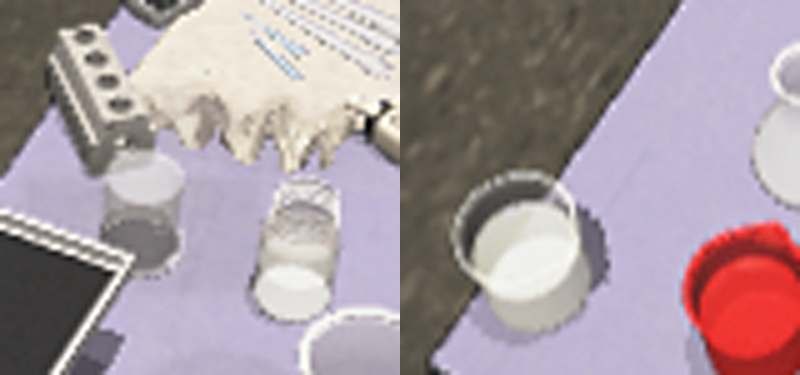

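The crops show the block bores, in c1, at (216,138) to (290,68), with the glove beside it. The bottle outline spans x 70–160 around y≈358. The beaker rim spans x 448–541 around y≈68. The c2 crop shows the bottle base centred near (291,290) and the beaker rim near (515,228).

```bash
python3 - <<'E'
from h import *
t=pickle.load(open("top.pkl","rb")); s=pickle.load(open("scene.pkl","rb"))
T1=lambda x,y,z:onz(t,310+(x+.5)/5-.5,145+(y+.5)/5-.5,z).round(1)
T2=lambda x,y,z:onz(t,120+(x-400+.5)/5-.5,145+(y+.5)/5-.5,z).round(1)
S1=lambda x,y,z:onz(s,255+(x+.5)/5-.5,95+(y+.5)/5-.5,z).round(1)
S2=lambda x,y,z:onz(s,115+(x-400+.5)/5-.5,250+(y+.5)/5-.5,z).round(1)
print("block top",[T1(*p,50) for p in((216,138),(290,68),(252.5,102.5))],"scene",[S1(*p,50) for p in((120,105),(85,36),(102.5,71))])
print("bottle base T",T1(106,358,0),"neck T",T1(128,355,88),"base S",S1(291,290,0),"neck S",S1(309,190,88))
print("beaker rim T",T2(494,69,67),"rim S",S2(515,228,67),"left/right rim",T2(448,69,67),T2(541,69,67))
print("upturned T base",T1(100,208,0))
for n,c,i in(("bk",(590,400),0),):
  pass
# tray rim outer corners in scene view
g=cv2.cvtColor(t["pixels"],cv2.COLOR_RGB2GRAY)
# rim bright lines: outer bounds along a centre row/col
for n,a in(("row172",g[172,200:316]),("row165",g[165,200:316]),("col232",g[145:200,232]),("col281",g[145:200,281])): print(n,a.tolist())
E
```

```text
block top [array([ 495.6, -347.2,   50. ]), array([ 545.8, -400.1,   50. ]), array([ 521. , -373.1,   50. ])] scene [array([ 494. , -343.8,   50. ]), array([ 544.3, -397.8,   50. ]), array([ 518.6, -369.9,   50. ])]
bottle base T [ 342.4 -280.3    0. ] neck T [ 344.5 -277.6   88. ] base S [ 341.9 -282.     0. ] neck S [ 341.4 -284.4   88. ]
beaker rim T [530.1 394.9  67. ] rim S [530.7 401.   67. ] left/right rim [529.8 427.5  67. ] [530.4 361.8  67. ]
upturned T base [ 449.5 -275.6    0. ]
row172 [182, 181, 182, 182, 182, 182, 182, 183, 208, 205, 144, 76, 35, 38, 37, 37, 36, 36, 37, 38, 38, 39, 36, 37, 37, 36, 39, 37, 35, 38, 36, 35, 35, 37, 37, 37, 36, 37, 37, 36, 38, 38, 39, 38, 40, 38, 39, 35, 39, 36, 38, 38, 35, 37, 31, 67, 250, 255, 248, 126, 26, 35, 37, 37, 37, 34, 38, 36, 37, 36, 37, 39, 37, 37, 38, 38, 38, 37, 36, 35, 36, 37, 36, 37, 36, 37, 37, 37, 35, 37, 34, 38, 38, 37, 37, 36, 37, 36, 36, 35, 39, 37, 34, 21, 222, 186, 228, 156, 76, 164, 184, 180, 178, 175, 173, 171]
row165 [183, 184, 186, 186, 186, 182, 183, 176, 245, 242, 148, 138, 26, 37, 38, 38, 38, 38, 38, 37, 37, 38
[... 167 characters left out ...]
6, 38, 38, 38, 35, 36, 37, 35, 36, 37, 36, 35, 38, 36, 39, 38, 39, 38, 39, 38, 36, 37, 37, 35, 37, 38, 39, 36, 38, 37, 34, 38, 38, 38, 36, 36, 36, 37, 40, 35, 33, 21, 222, 198, 255, 193, 75, 167, 184, 181, 182, 182, 181, 180]
col232 [60, 63, 65, 65, 61, 51, 253, 129, 35, 35, 35, 37, 38, 36, 35, 37, 36, 39, 37, 39, 38, 38, 38, 38, 36, 35, 39, 35, 37, 35, 39, 37, 36, 36, 36, 40, 37, 37, 37, 36, 38, 36, 38, 39, 35, 23, 236, 145, 255, 175, 154, 183, 183, 182, 181]
col281 [67, 62, 56, 59, 65, 61, 52, 255, 142, 35, 36, 36, 36, 36, 38, 37, 36, 36, 37, 39, 38, 36, 37, 36, 38, 37, 36, 37, 36, 37, 35, 35, 37, 37, 38, 38, 38, 38, 35, 37, 36, 38, 36, 37, 36, 37, 33, 23, 255, 113, 255, 76, 188, 184, 183]
```

>>> play_rows([
  [[-4.3,-0.95,0,0,0,-6.5],[-8.6,-1.9,0,0,0,-12.9],[-13,-2.8,0,0,0,-12.9],[-17.3,-3.8,0,0,0,-12.9],[-21.6,-4.7,0,0,0,-12.9]],
], jaw=1)

```text
time: 0.6
tool_pos: [335.5, 489.4, 230.8]
tcp_rot: [-180.0, -0.0, 180.0]
ft_force: [0.9, 0.2, -0.3]
finger_gap: 85.1
grip_force: 0.0
```

>>> play_rows([
  [[-4,-1.9,2,0,0,0],[-8,-3.8,4,0,0,0],[-12,-5.7,6,0,0,0],[-16,-7.5,8,0,0,0],[-19.6,-9.4,10,0,0,0]],
])

```text
time: 1.1
tool_pos: [531.7, 395.2, 129.9]
tcp_rot: [-180.0, -0.0, 179.9]
ft_force: [0.0, 0.8, -0.1]
finger_gap: 85.2
grip_force: 0.0
```

```bash
python3 - <<'E'
from h import *
t=pickle.load(open("top.pkl","rb"))
print("traymid",onz(t,257.7,173.2,96.5),"rib",onz(t,257.3,173.2,100.5))
for c in((207.7,165),(307.7,165),(207.7,172),(307.6,172),(232,150.6),(232,195),(281,151.6),(281,196)): print(onz(t,*c,96.5).round(1))
a=sensors.sense(); print(a["tool_pos"],a["tcp_rot"],a["time"],a["ft_force"])
s=optics.snapshot("top"); pickle.dump(s,open("top1.pkl","wb"))
cv2.imwrite("pics/c3.png",np.hstack([crop(s,120,140,80,75,5),crop(optics.snapshot("scene"),100,220,80,75,5)]))
E
```

```text
traymid [481.46025135 -16.64837281  96.5       ] rib [481.00524562 -15.28532644 100.5       ]
[506.4 150.4  96.5]
[ 511.7 -183.    96.5]
[483.  149.8  96.5]
[ 488.2 -182.8   96.5]
[556.   70.3  96.5]
[407.6  67.3  96.5]
[555.3 -93.4  96.5]
[406.9 -94.9  96.5]
[531.73821254 395.20222083 129.91652495] [-1.79982092e+02 -2.58880499e-02  1.79943214e+02] 1.1 [ 0.04492765  0.82676792 -0.08066691]
```

View pics/c3.png

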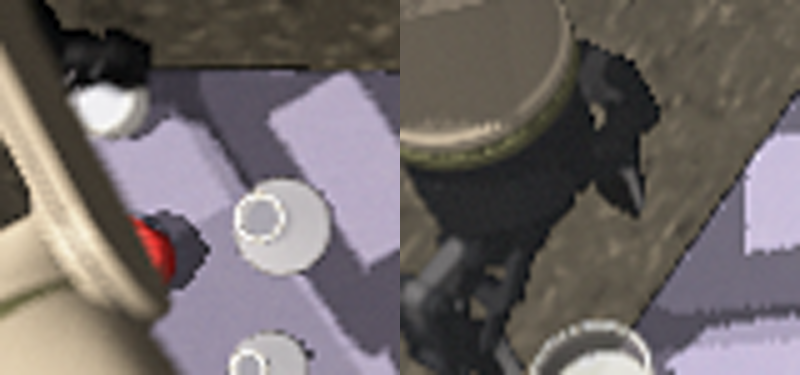

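The crop shows the open gripper just above and left of the beaker at (110,105) in the top crop, which matches my estimate once parallax is allowed for. Descending.

>>> play_rows([
  [[0.1,0.2,4,0,0,0],[0.1,0.2,8,0,0,0],[0.1,0.2,10.5,0,0,0],[0.1,0.2,11.6,0,0,0],[0.1,0.2,11.6,0,0,0]],
])

```text
time: 1.7
tool_pos: [527.5, 397.9, 13.3]
tcp_rot: [-179.9, -0.2, 180.0]
ft_force: [-0.6, -0.6, 0.1]
finger_gap: 85.7
grip_force: 0.0
```

>>> play_rows([
  [[0,0,0,0,0,0],[0,0,0,0,0,0],[0,0,0,0,0,0],[0,0,0,0,0,0],[0,0,0,0,0,0]],
], jaw=0.3, squeeze=30)

```text
time: 2.2
tool_pos: [530.8, 399.9, 18.1]
tcp_rot: [179.8, 0.2, 180.0]
ft_force: [-1.0, 1.5, 6.8]
finger_gap: 52.8
grip_force: 29.4
```

>>> play_rows([
  [[0,0,-2,0,0,0],[0,0,-5,0,0,0],[0,0,-9,0,0,0],[0,0,-13,0,0,0],[0,0,-15,0,0,0]],
])

```text
time: 2.7
tool_pos: [530.9, 399.4, 170.8]
tcp_rot: [179.8, 0.3, 180.0]
ft_force: [0.5, 0.4, -1.6]
finger_gap: 52.7
grip_force: 30.8
```

>>> play_rows([
  [[0,0,0,0,0,0],[0,0,0,0,0,0],[0,0,0,0,0,0],[0,0,0,0,0,0],[0,0,0,0,0,0]],
])

```text
time: 3.2
tool_pos: [528.5, 398.0, 163.3]
tcp_rot: [-179.9, -0.1, 180.0]
ft_force: [-0.3, -0.4, -2.0]
finger_gap: 52.7
grip_force: 30.8
```

>>> play_rows([
  [[0,0,0,0,0,0]],
])

```text
time: 3.3
tool_pos: [528.8, 398.2, 164.2]
tcp_rot: [-179.9, -0.1, 180.0]
ft_force: [-0.1, -0.0, -0.9]
finger_gap: 52.8
grip_force: 30.8
```

>>> play_rows([
  [[0,0,0,0,0,0]],
])

```text
time: 3.4
tool_pos: [529.1, 398.4, 164.9]
tcp_rot: [-180.0, -0.0, 180.0]
ft_force: [-0.9, -1.0, -1.2]
finger_gap: 52.7
grip_force: 30.8
```

>>> play_rows([
  [[0,0,0,0,0,0]],
])

```text
time: 3.5
tool_pos: [529.2, 398.5, 165.2]
tcp_rot: [-180.0, -0.0, 180.0]
ft_force: [0.2, 0.3, -2.1]
finger_gap: 52.6
grip_force: 30.8
```

>>> play_rows([
  [[0.1,-3,0,0,0,0],[0.3,-7.5,0,0,0,0],[0.5,-12,0,0,0,0],[0.6,-16.5,0,0,0,0],[0.7,-21,0,0,0,0]],
])

```text
time: 4.0
tool_pos: [521.9, 187.0, 165.6]
tcp_rot: [180.0, 0.0, 180.0]
ft_force: [1.1, -0.4, -1.3]
finger_gap: 52.5
grip_force: 30.9
```

>>> play_rows([
  [[0.1,-4.5,0,0,0,0],[0.2,-9,0,0,0,0],[0.3,-12.5,0,0,0,0],[0.3,-14.3,0,0,0,0],[0.3,-15,0,0,0,0]],
])

```text
time: 4.5
tool_pos: [519.1, 36.6, 165.7]
tcp_rot: [-180.0, 0.0, 179.8]
ft_force: [0.6, 0.2, -0.8]
finger_gap: 52.6
grip_force: 30.9
```

>>> play_rows([
  [[0,0,2,2,0,0],[0,0,4,4.5,0,0],[0,0,5,4.5,0,0],[0,0,5.3,4.5,0,0],[0,0,5.3,4.5,0,0]],
])

```text
time: 5.0
tool_pos: [518.9, 39.0, 112.2]
tcp_rot: [-175.6, -0.0, 180.0]
ft_force: [-0.2, -0.4, -1.6]
finger_gap: 52.6
grip_force: 31.0
```

>>> play_rows([
  [[0,0,0,0,0,0],[0,0,0,0,0,0],[0,0,0,0,0,0],[0,0,0,0,0,0],[0,0,0,0,0,0]],
])

```text
time: 5.5
tool_pos: [519.1, 38.4, 112.5]
tcp_rot: [-175.5, 0.0, 180.0]
ft_force: [-0.4, 0.2, -1.3]
finger_gap: 52.2
grip_force: 31.0
```

```bash
python3 - <<'E'
from h import *
a=sensors.sense(); print(a["tool_pos"],a["tcp_rot"],a["time"],a["ft_force"])
s=optics.snapshot("scene"); q=optics.snapshot("top")
cv2.imwrite("pics/c4.png",np.hstack([crop(s,170,120,130,130,3),crop(q,200,130,130,130,3)]))
E
```

```text
[519.14717913  38.43113521 112.52708397] [-1.75504171e+02  2.18026203e-02  1.79954731e+02] 5.5 [-0.35477786  0.20365664 -1.26538033]
```

View pics/c4.png

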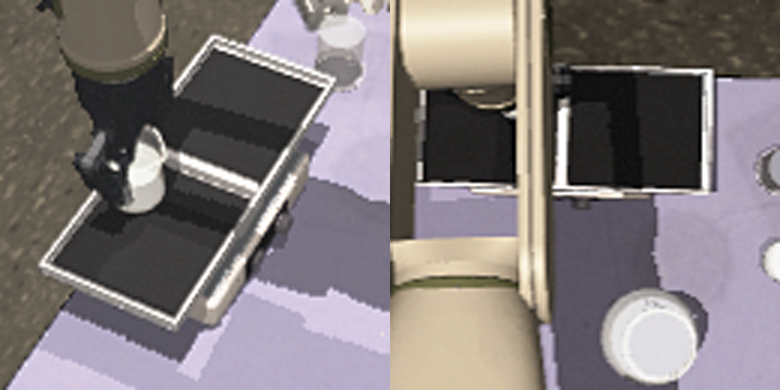

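The view shows the beaker held just above the far part of the +y bay, at (145,185) in the scene crop, clear of the rib and rims. Lowering and releasing.

>>> play_rows([
  [[0,0,0.7,0,0,0],[0,0,1.1,0,0,0],[0,0,1.5,0,0,0],[0,0,1.5,0,0,0],[0,0,1.5,0,0,0]],
])

```text
time: 6.1
tool_pos: [519.4, 38.3, 98.0]
tcp_rot: [-175.6, 0.1, 180.0]
ft_force: [-3.2, 4.3, 7.9]
finger_gap: 52.7
grip_force: 31.3
```

>>> play_rows([
  [[0,0,0,0,0,0],[0,0,0,0,0,0],[0,0,0,0,0,0],[0,0,0,0,0,0],[0,0,0,0,0,0]],
])

```text
time: 6.6
tool_pos: [519.5, 38.2, 98.1]
tcp_rot: [-175.6, 0.1, 180.0]
ft_force: [-2.5, 5.3, 8.0]
finger_gap: 52.5
grip_force: 31.3
```

>>> play_rows([
  [[0,0,0,0,0,0],[0,0,0,0,0,0],[0,0,0,0,0,0],[0,0,0,0,0,0],[0,0,0,0,0,0]],
], jaw=0.9)

```text
time: 7.1
tool_pos: [518.9, 37.2, 97.2]
tcp_rot: [-175.5, -0.0, 180.0]
ft_force: [-0.5, -0.1, 0.0]
finger_gap: 76.9
grip_force: 0.0
```

>>> play_rows([
  [[0,0,-2,0,0,0],[0,0,-5,0,0,0],[0,0,-9,0,0,0],[0,0,-12,-4.5,0,0],[0,0,-12,-4.5,0,0]],
])

```text
time: 7.6
tool_pos: [522.1, 46.3, 222.9]
tcp_rot: [179.9, 0.5, 179.9]
ft_force: [1.0, -0.6, -0.5]
finger_gap: 76.9
grip_force: 0.0
```

>>> play_rows([
  [[0,-4,0,0,0,8],[-0.1,-8.3,0,0,0,16],[-0.2,-12.6,0,0,0,24],[-0.3,-16.8,0,0,0,32],[-0.4,-20.8,0,0,0,40]],
], jaw=0.72)

```text
time: 8.1
tool_pos: [522.3, -163.1, 216.1]
tcp_rot: [-179.9, -0.0, 139.6]
ft_force: [0.7, 0.5, -0.3]
finger_gap: 61.6
grip_force: 0.0
```

>>> play_rows([
  [[-3,-3.4,2,0,0,3],[-6,-6.8,4,0,0,6.6],[-9,-10.3,6,0,0,6.6],[-12,-13.7,8,0,0,6.6],[-13.7,-15.7,8.7,0,0,6.6]],
])

```text
time: 8.6
tool_pos: [524.5, -371.9, 125.9]
tcp_rot: [-179.9, -0.2, 133.2]
ft_force: [0.1, 0.9, 0.7]
finger_gap: 61.4
grip_force: 0.0
```

>>> play_rows([
  [[0,0,0,0,0,0],[0,0,0,0,0,0],[0,0,0,0,0,0]],
])

```text
time: 8.9
tool_pos: [527.0, -368.6, 130.0]
tcp_rot: [180.0, -0.0, 133.4]
ft_force: [0.0, 0.3, -0.2]
finger_gap: 62.0
grip_force: 0.0
```

```bash
python3 - <<'E'
from h import *
a=sensors.sense(); print(a["tool_pos"],a["tcp_rot"],a["time"],a["ft_force"],a["finger_gap"],a["joint_pos"].round())
s=optics.snapshot("scene"); q=optics.snapshot("top"); pickle.dump(s,open("s2.pkl","wb")); pickle.dump(q,open("t2.pkl","wb"))
X=a["tool_pos"].copy(); print(proj(s,X),proj(q,X))
cv2.imwrite("pics/c5.png",np.hstack([crop(s,170,80,133,150,3),crop(q,200,130,133,150,3)]))
E
```

```text
[ 526.99113007 -368.62368097  130.0196444 ] [ 1.79994304e+02 -1.40209784e-02  1.33400578e+02] 8.9 [ 0.03657529  0.31644642 -0.20832709] 61.96721451374789 [-40.  18.  84.   0.  78. -83.]
[273.67782735  89.4252469 ] [365.32787811 160.1241524 ]
```

View pics/c5.png

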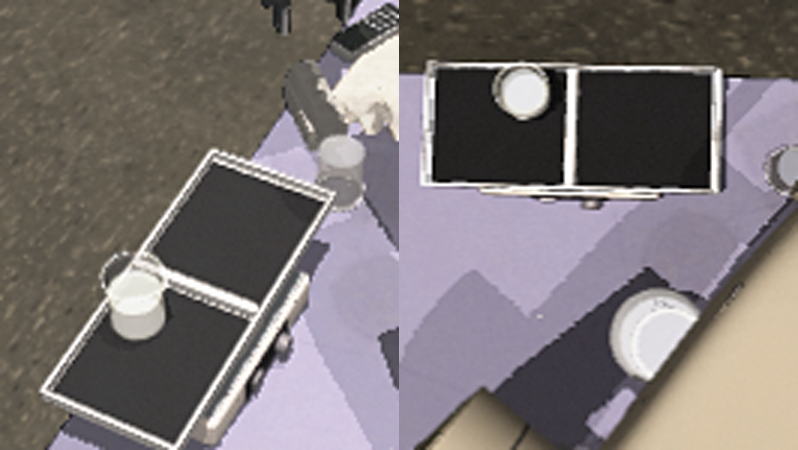

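The view shows the beaker standing on the +y bay at (135,300) in the scene crop, with the tray tipped slightly. The gripper is above the block, with the glove to its right. I'll correct sideways and descend in stages.

>>> play_rows([
  [[-0.75,-0.7,3,0,0,0],[-0.75,-0.7,6,0,0,0],[-0.75,-0.7,8,0,0,0],[-0.75,-0.7,9,0,0,0],[-0.75,-0.7,9,0,0,0]],
])

```text
time: 9.5
tool_pos: [526.3, -378.4, 38.7]
tcp_rot: [-180.0, -0.1, 133.4]
ft_force: [-0.2, 0.2, -0.3]
finger_gap: 61.3
grip_force: 0.0
```

>>> play_rows([
  [[0,0,1,0,0,0],[0,0,2,0,0,0],[0,0,2.5,0,0,0],[0,0,2.5,0,0,0]],
])

```text
time: 9.9
tool_pos: [526.3, -379.4, 13.9]
tcp_rot: [-180.0, -0.1, 133.4]
ft_force: [0.0, -0.4, 0.6]
finger_gap: 61.5
grip_force: 0.0
```

No contact. Going down the last bit and gripping.

>>> play_rows([
  [[0,0,0.6,0,0,0],[0,0,1.2,0,0,0],[0,0,1.2,0,0,0]],
])

```text
time: 10.2
tool_pos: [526.2, -379.4, 1.8]
tcp_rot: [-180.0, -0.1, 133.4]
ft_force: [-0.3, 0.4, 0.1]
finger_gap: 61.5
grip_force: 0.0
```

>>> play_rows([
  [[0,0,0,0,0,0],[0,0,0,0,0,0],[0,0,0,0,0,0],[0,0,0,0,0,0],[0,0,0,0,0,0]],
], jaw=0.3, squeeze=70)

```text
time: 10.7
tool_pos: [527.0, -380.0, 3.2]
tcp_rot: [180.0, 0.0, 133.4]
ft_force: [0.8, 0.1, 0.7]
finger_gap: 44.8
grip_force: 73.8
```

>>> play_rows([
  [[0,0,-1,0,0,0],[0,0,-3,0,0,0],[0,0,-7,0,0,0],[0,0,-12,0,0,0],[0,0,-16,0,0,0]],
])

```text
time: 11.2
tool_pos: [526.6, -379.6, 165.3]
tcp_rot: [-180.0, -0.0, 133.4]
ft_force: [1.4, -0.9, -5.2]
finger_gap: 44.7
grip_force: 73.4
```

```bash
cat >> h.py <<'E'
from scipy.optimize import least_squares
C=np.array([486,-16,75.])
def corner(i,th,h=21.5):
    x,y=[(70,165),(-70,165),(70,-165),(-70,-165)][i]
    c,s_=np.cos(th),np.sin(th)
    return C+[x,y*c-h*s_,y*s_+h*c]
def tilt(cam0,cam1):
    g=[cv2.cvtColor(c["pixels"],cv2.COLOR_RGB2GRAY) for c in(cam0,cam1)]
    p=np.array([proj(cam0,corner(i,0)) for i in range(4)],np.float32).reshape(-1,1,2)
    q,ok,e=cv2.calcOpticalFlowPyrLK(g[0],g[1],p,None,winSize=(17,17),maxLevel=2)
    d=(q-p)[:,0]
    f=lambda th,i:proj(cam0,corner(i,th))-proj(cam0,corner(i,0))
    one=[least_squares(lambda t:f(t[0],i)-d[i],[0.]).x[0] for i in range(4)]
    al=least_squares(lambda t:np.concatenate([f(t[0],i)-d[i] for i in range(4)]),[0.],loss="soft_l1").x[0]
    return al,np.round(one,4),d.round(1)
E
python3 - <<'E'
from h import *
s0=pickle.load(open("scene.pkl","rb"));t0=pickle.load(open("top.pkl","rb"))
print([proj(s0,corner(i,0)).round() for i in range(4)])
print(tilt(s0,pickle.load(open("s2.pkl","rb")))); print(tilt(t0,pickle.load(open("t2.pkl","rb"))))
E
```

```text
[array([183., 207.]), array([230., 227.]), array([240., 130.]), array([281., 144.])]
(np.float64(-0.0541083981981864), array([-0.0531, -0.0528, -0.0583, -0.0531]), array([[ 0.1,  2.2],
       [-0.2,  2.2],
       [-0.1, -2. ],
       [ 0.3, -1.8]], dtype=float32))
(np.float64(-0.0453625936145454), array([-0.0698, -0.0839, -0.0262,  0.0051]), array([[ 0. ,  0.6],
       [ 0.2,  0.1],
       [ 0.1, -0.2],
       [ 0. ,  0. ]], dtype=float32))
```

>>> play_rows([
  [[2.2,1.7,0,0,0,-8],[4.9,3.8,0,0,0,-16],[7.5,5.8,0,0,0,-24],[10,7.8,0,0,0,-32],[12.4,9.6,0,0,0,-40]],
])

```text
time: 11.7
tool_pos: [510.5, -222.0, 162.6]
tcp_rot: [180.0, -0.1, 173.7]
ft_force: [0.2, 0.3, -5.2]
finger_gap: 44.4
grip_force: 73.4
```

>>> play_rows([
  [[0.9,4.3,0.5,0,0,-3.5],[1.8,8.5,1,0,0,-6.6],[2.7,12.5,1.5,0,0,-6.6],[3.2,14.7,2,0,0,-6.6],[3.3,15.3,2,0,0,-6.6]],
])

```text
time: 12.2
tool_pos: [494.7, -65.2, 141.8]
tcp_rot: [179.9, -0.2, -179.9]
ft_force: [-0.3, -0.2, -6.5]
finger_gap: 44.6
grip_force: 73.4
```

>>> play_rows([
  [[0,0,1,-2,0,0],[0,0,2,-4,0,0],[0,0,3,-6,0,0],[0,0,3.5,-6,0,0],[0,0,3.5,-6,0,0]],
])

```text
time: 12.7
tool_pos: [495.6, -68.6, 107.1]
tcp_rot: [174.0, -0.1, 179.9]
ft_force: [-0.9, 0.3, -6.2]
finger_gap: 44.7
grip_force: 73.5
```

>>> play_rows([
  [[0,0,0,0,0,0],[0,0,0,0,0,0],[0,0,0,0,0,0],[0,0,0,0,0,0],[0,0,0,0,0,0]],
])

```text
time: 13.2
tool_pos: [496.5, -67.9, 108.2]
tcp_rot: [174.0, 0.0, 180.0]
ft_force: [-0.6, -0.5, -5.6]
finger_gap: 45.1
grip_force: 73.5
```

```bash
python3 - <<'E'
from h import *
a=sensors.sense(); print(a["tool_pos"],a["tcp_rot"],a["time"],a["ft_force"])
s=optics.snapshot("scene"); q=optics.snapshot("top")
cv2.imwrite("pics/c6.png",np.hstack([crop(s,170,100,133,140,3),crop(q,200,130,133,140,3)]))
E
```

```text
[496.54420357 -67.9313373  108.23029137] [1.74013411e+02 2.31275090e-02 1.79980112e+02] 13.2 [-0.60031547 -0.50132054 -5.55046509]
```

View pics/c6.png

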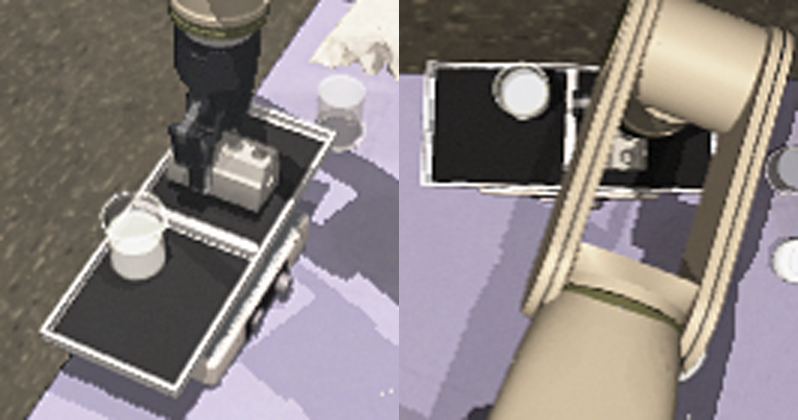

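The view shows the block held over the middle of the -y bay at (230,170) in the scene crop, long side across the tray. The beaker is undisturbed. Lowering.

>>> play_rows([
  [[0,0,0.8,-1,0,0],[0,0,1.4,-2,0,0],[0,0,1.8,-2,0,0],[0,0,2.2,-2,0,0],[0,0,2.45,-2,0,0]],
])

```text
time: 13.8
tool_pos: [496.4, -65.9, 83.3]
tcp_rot: [172.0, -0.0, 179.9]
ft_force: [-1.0, -3.5, -1.1]
finger_gap: 44.6
grip_force: 73.9
```

>>> play_rows([
  [[0,0,0,0,0,0],[0,0,0,0,0,0],[0,0,0,0,0,0],[0,0,0,0,0,0],[0,0,0,0,0,0]],
])

```text
time: 14.3
tool_pos: [496.5, -65.5, 83.8]
tcp_rot: [172.0, 0.0, 180.0]
ft_force: [-0.6, -2.3, -1.9]
finger_gap: 45.1
grip_force: 74.0
```

>>> play_rows([
  [[0,0,0,0,0,0],[0,0,0,0,0,0],[0,0,0,0,0,0],[0,0,0,0,0,0]],
], jaw=0.62)

```text
time: 14.7
tool_pos: [496.6, -65.3, 83.8]
tcp_rot: [172.0, 0.0, 180.0]
ft_force: [-0.5, -0.1, -0.1]
finger_gap: 52.8
grip_force: 0.0
```

>>> play_rows([
  [[0,0,-1,0,0,0],[0,0,-3,0,0,0],[0,0,-6,0,0,0],[0,0,-10,3,0,0],[0,0,-12,8,0,0]],
])

```text
time: 15.2
tool_pos: [497.8, -84.1, 207.0]
tcp_rot: [-179.8, 0.3, 179.8]
ft_force: [0.0, -0.2, 0.3]
finger_gap: 53.0
grip_force: 0.0
```

>>> play_rows([
  [[2.5,-3.2,0,0,0,0],[5.5,-7,1,0,0,0],[8.5,-10.9,2,0,0,0],[11.5,-14.7,3,0,0,0],[13.5,-17.2,4,0,0,0]],
], jaw=0.9)

```text
time: 15.7
tool_pos: [359.6, -256.1, 163.2]
tcp_rot: [-179.9, 0.0, 179.9]
ft_force: [-0.2, -0.5, 0.1]
finger_gap: 76.9
grip_force: 0.0
```

>>> play_rows([
  [[1.6,-2,1,0,0,0],[2,-2.6,1.5,0,0,0],[2,-2.6,1.5,0,0,0],[2,-2.6,1.5,0,0,0],[2,-2.6,1.5,0,0,0]],
])

```text
time: 16.2
tool_pos: [342.3, -279.5, 148.2]
tcp_rot: [-180.0, 0.1, -180.0]
ft_force: [-0.0, -0.0, 0.1]
finger_gap: 76.9
grip_force: 0.0
```

```bash
python3 - <<'E'
from h import *
a=sensors.sense(); print(a["tool_pos"],a["tcp_rot"],a["time"],a["joint_pos"].round())
s=optics.snapshot("scene"); q=optics.snapshot("top"); pickle.dump(s,open("s3.pkl","wb")); pickle.dump(q,open("t3.pkl","wb"))
print(tilt(pickle.load(open("scene.pkl","rb")),s),tilt(pickle.load(open("top.pkl","rb")),q))
cv2.imwrite("pics/c7.png",np.hstack([crop(s,170,70,160,180,3)[:,:400],crop(q,200,130,133,180,3)]))
E
```

```text
[ 342.27465934 -279.51784225  148.19132595] [-1.79975138e+02  5.30685408e-02 -1.79963007e+02] 16.2 [ -46.  -15.  115.    0.   79. -136.]
(np.float64(0.13737677080528107), array([0.1368, 0.1356, 0.1455, 0.1335]), array([[ 0.1, -6.3],
       [ 0.8, -6.1],
       [-0.3,  5.4],
       [-0.6,  4.8]], dtype=float32)) (np.float64(0.10765333568017683), array([0.075 , 0.1028, 0.1373, 0.1647]), array([[-0.2, -0.8],
       [ 0.2, -0.6],
       [-1. ,  0.7],
       [-0.8,  0.2]], dtype=float32))
```

View pics/c7.png

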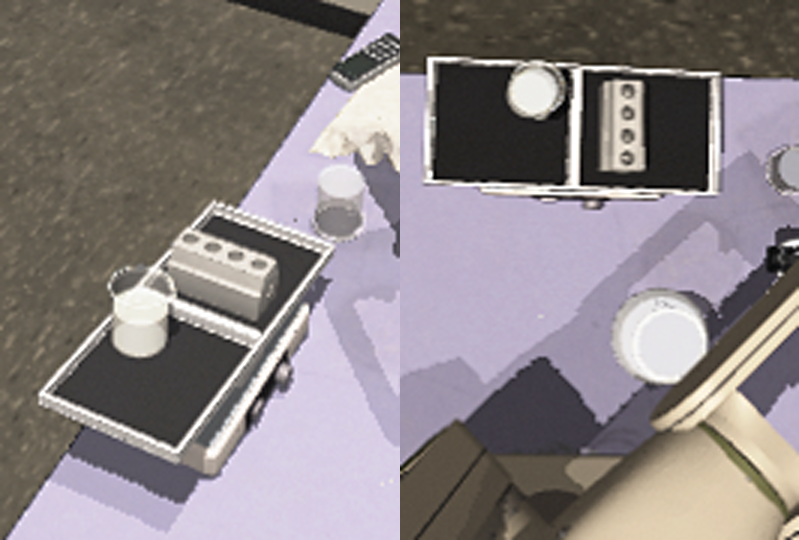

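The view shows the block standing in the -y bay and the beaker upright in the +y bay, with the +y end raised (tilt +0.137 rad). Now gripping the bottle.

>>> play_rows([
  [[0,-0.1,4,0,0,0],[0,-0.1,8,0,0,0],[0,-0.1,11,0,0,0],[0,-0.1,12.8,0,0,0],[0,-0.1,12.8,0,0,0]],
])

```text
time: 16.8
tool_pos: [340.0, -278.8, 16.9]
tcp_rot: [179.8, -0.2, -180.0]
ft_force: [-0.8, 0.1, -0.6]
finger_gap: 76.8
grip_force: 0.0
```

>>> play_rows([
  [[0,0,0,0,0,0],[0,0,0,0,0,0],[0,0,0,0,0,0],[0,0,0,0,0,0],[0,0,0,0,0,0]],
], jaw=0.3, squeeze=30)

```text
time: 17.3
tool_pos: [342.5, -282.0, 21.2]
tcp_rot: [-179.9, 0.1, 180.0]
ft_force: [0.4, 1.7, 6.6]
finger_gap: 50.3
grip_force: 32.2
```

>>> play_rows([
  [[0,0,-2,0,0,0],[0,0,-6,0,0,0],[0,0,-11,0,0,0],[0,0,-15,0,0,0],[0,0,-17,0,0,0]],
])

```text
time: 17.8
tool_pos: [342.6, -282.5, 194.6]
tcp_rot: [-179.7, 0.3, 180.0]
ft_force: [0.9, -0.6, -2.1]
finger_gap: 50.0
grip_force: 32.3
```

>>> play_rows([
  [[0,0,0,0,0,0],[0,0,0,0,0,0],[0,0,0,0,0,0],[0,0,0,0,0,0],[0,0,0,0,0,0]],
])

```text
time: 18.3
tool_pos: [340.7, -280.5, 188.0]
tcp_rot: [179.9, -0.1, 180.0]
ft_force: [0.2, 0.9, -1.7]
finger_gap: 50.4
grip_force: 32.3
```

```bash
python3 - <<'E'
from h import *
f=[]
for i in range(16):
    optics.snapshot("top"); f.append(sensors.sense()["ft_force"][2])
a=sensors.sense(); print(np.mean(f),np.std(f),a["tool_pos"],a["time"],a["finger_gap"])
t3=pickle.load(open("t3.pkl","rb"))
# block top centre (bores) and beaker rim centre in top view crop c7
B=[onz(t3,200+(x-399.5+.5)/3-.5,130+(y+.5)/3-.5,130) for x,y in((628,91),(626.5,158))]; print("block top",np.mean(B,0),"rim",onz(t3,200+(537-399.5)/3-.5,130+91/3-.5,158))
E
```

```text
-1.6474846832951748 0.3306956708035396 [ 341.2515393  -281.0595042   189.44938985] 19.1 49.54105427995174
block top [485.4611314  -74.13420555 130.        ] rim [516.80821609  23.7991506  158.        ]
```

>>> play_rows([
  [[-0.8,2.5,0,0,0,0],[-2,6.8,0,0,0,0],[-3.4,11.2,0,0,0,0],[-4.8,15.6,0,0,0,0],[-6.1,20,0,0,0,0]],
])

```text
time: 19.6
tool_pos: [402.7, -79.5, 189.7]
tcp_rot: [-180.0, 0.1, 179.9]
ft_force: [1.3, 0.0, -1.3]
finger_gap: 49.9
grip_force: 32.3
```

>>> play_rows([
  [[-1.3,4.4,0,0,0,0],[-2.7,8.8,0,0,0,0],[-4,13,0,0,0,0],[-4.9,16,0,0,0,0],[-5.3,17.2,0,0,0,0]],
])

```text
time: 20.1
tool_pos: [455.8, 93.6, 189.5]
tcp_rot: [180.0, 0.0, -179.9]
ft_force: [0.1, 0.1, -2.2]
finger_gap: 49.8
grip_force: 32.4
```

>>> play_rows([
  [[0,0,2,0,0,0],[0,0,4,0,0,0],[0,0,5,0,0,0],[0,0,5.5,0,0,0],[0,0,5.5,0,0,0]],
])

```text
time: 20.6
tool_pos: [455.2, 90.4, 134.1]
tcp_rot: [-180.0, -0.1, 179.9]
ft_force: [-0.2, 0.1, -1.0]
finger_gap: 49.8
grip_force: 32.3
```

>>> play_rows([
  [[0,0,0,0,0,0],[0,0,0,0,0,0],[0,0,0,0,0,0],[0,0,0,0,0,0],[0,0,0,0,0,0]],
])

```text
time: 21.1
tool_pos: [455.6, 90.9, 134.7]
tcp_rot: [180.0, 0.0, 180.0]
ft_force: [-0.2, 0.4, -1.3]
finger_gap: 49.9
grip_force: 32.3
```

>>> play_rows([
  [[0,0,0.8,0,0,0],[0,0,1.3,0,0,0],[0,0,1.8,0,0,0],[0,0,2.3,0,0,0],[0,0,2.8,0,0,0]],
])

```text
time: 21.6
tool_pos: [455.5, 91.1, 106.0]
tcp_rot: [180.0, -0.0, 180.0]
ft_force: [0.4, 1.6, 1.5]
finger_gap: 49.7
grip_force: 32.6
```

>>> play_rows([
  [[0,0,0,0,0,0],[0,0,0,0,0,0],[0,0,0,0,0,0],[0,0,0,0,0,0],[0,0,0,0,0,0]],
])

```text
time: 22.1
tool_pos: [455.5, 90.8, 106.6]
tcp_rot: [-180.0, 0.0, 180.0]
ft_force: [-1.6, -1.1, 1.0]
finger_gap: 50.3
grip_force: 32.6
```

```bash
python3 - <<'E'
from h import *
a=sensors.sense(); print(a["tool_pos"],a["time"],a["ft_force"])
s=optics.snapshot("scene"); print(tilt(pickle.load(open("scene.pkl","rb")),s))
E
```

```text
[455.5108601   90.79747421 106.58999124] 22.1 [-1.55746214 -1.09204467  1.01505397]
(np.float64(-0.004460392500475933), array([-0.0061, -0.0072,  0.004 , -0.006 ]), array([[ 0. ,  0.3],
       [-0.1,  0.3],
       [ 0.8,  0. ],
       [ 0. , -0.2]], dtype=float32))
```

>>> play_rows([
  [[0,0,0,0,0,0],[0,0,0,0,0,0],[0,0,0,0,0,0],[0,0,0,0,0,0]],
], jaw=0.8)

```text
time: 22.55
tool_pos: [455.6, 90.9, 106.5]
tcp_rot: [180.0, 0.0, 180.0]
ft_force: [0.2, 0.6, 0.6]
finger_gap: 68.1
grip_force: 0.0
```

>>> play_rows([
  [[0,0,-1,0,0,0],[0,0,-3,0,0,0],[0,0,-7,0,0,0],[0,0,-11,0,0,0],[0,0,-14,0,0,0]],
])

```text
time: 23.05
tool_pos: [456.1, 90.9, 250.1]
tcp_rot: [180.0, 0.2, 180.0]
ft_force: [0.1, 0.3, 0.1]
finger_gap: 68.7
grip_force: 0.0
```

>>> play_rows([
  [[0,0,0,0,0,0],[0,0,0,0,0,0],[0,0,0,0,0,0],[0,0,0,0,0,0],[0,0,0,0,0,0]],
])

```text
time: 23.55
tool_pos: [454.8, 90.8, 245.2]
tcp_rot: [-180.0, -0.1, 180.0]
ft_force: [-0.1, 0.3, -0.1]
finger_gap: 68.5
grip_force: 0.0
```

>>> play_rows([
  [[0,0,0,0,0,0],[0,0,0,0,0,0],[0,0,0,0,0,0],[0,0,0,0,0,0],[0,0,0,0,0,0]],
])

```text
time: 24.05
tool_pos: [455.5, 90.9, 246.5]
tcp_rot: [180.0, 0.0, 180.0]
ft_force: [-0.0, 0.6, -0.7]
finger_gap: 68.6
grip_force: 0.0
```

```bash
python3 - <<'E'
from h import *
s0=pickle.load(open("scene.pkl","rb"))
for i in range(4): s=optics.snapshot("scene"); print(tilt(s0,s)[:2])
q=optics.snapshot("top"); pickle.dump(s,open("s4.pkl","wb"));pickle.dump(q,open("t4.pkl","wb"))
print(sensors.sense()["tool_pos"],sensors.sense()["time"])
E
```

```text
(np.float64(0.02584170312804538), array([0.0041, 0.0655, 0.0412, 0.0029]))
(np.float64(0.025712458098110517), array([0.0036, 0.0653, 0.0413, 0.0028]))
(np.float64(0.025750886236372384), array([0.0038, 0.0654, 0.0413, 0.0028]))
(np.float64(0.025945498016069293), array([0.0042, 0.0659, 0.0414, 0.0029]))
[455.51077703  90.88167719 246.45503324] 24.3
```

>>> play_rows([
  [[1,4,-1,0,0,0],[2,8.5,-1,0,0,0],[3,13,-1,0,0,0],[4,17.5,-1,0,0,0],[5,22,-1,0,0,0]],
])

```text
time: 24.8
tool_pos: [405.0, 312.6, 256.6]
tcp_rot: [180.0, 0.0, 180.0]
ft_force: [0.4, -0.6, 1.3]
finger_gap: 68.4
grip_force: 0.0
```

>>> play_rows([
  [[1,4,0,0,0,0],[2,8,0,0,0,0],[3,12,0,0,0,0],[3,12,0,0,0,0],[3,12,0,0,0,0]],
])

```text
time: 25.3
tool_pos: [375.1, 431.5, 255.9]
tcp_rot: [-179.9, -0.0, -179.9]
ft_force: [0.5, 0.2, -0.6]
finger_gap: 68.5
grip_force: 0.0
```

```bash
python3 - <<'E'
from h import *
s0=pickle.load(open("scene.pkl","rb"));t0=pickle.load(open("top.pkl","rb"))
s=optics.snapshot("scene"); q=optics.snapshot("top"); pickle.dump(s,open("s5.pkl","wb"));pickle.dump(q,open("t5.pkl","wb"))
print(tilt(s0,s),tilt(t0,q)); a=sensors.sense(); print(a["tool_pos"],a["time"])
cv2.imwrite("pics/c8.png",np.hstack([crop(s,160,90,133,150,3),crop(q,200,110,133,150,3)]))
E
```

```text
(np.float64(-0.3357365618531139), array([-1.3313e+00,  3.6000e-03,  3.6992e+00, -7.2080e-01]), array([[  26.5,   11.3],
       [  -0. ,   -0.2],
       [-135.2,   52.1],
       [  -4.4,  -46.8]], dtype=float32)) (np.float64(0.0010864642658897266), array([-0.0024, -0.0005,  0.0022,  0.0222]), array([[-0.2,  0. ],
       [-0. , -0. ],
       [ 0. ,  0. ],
       [-0. ,  0.1]], dtype=float32))
[375.95932558 430.27242952 256.32373998] 25.4
```

View pics/c8.png

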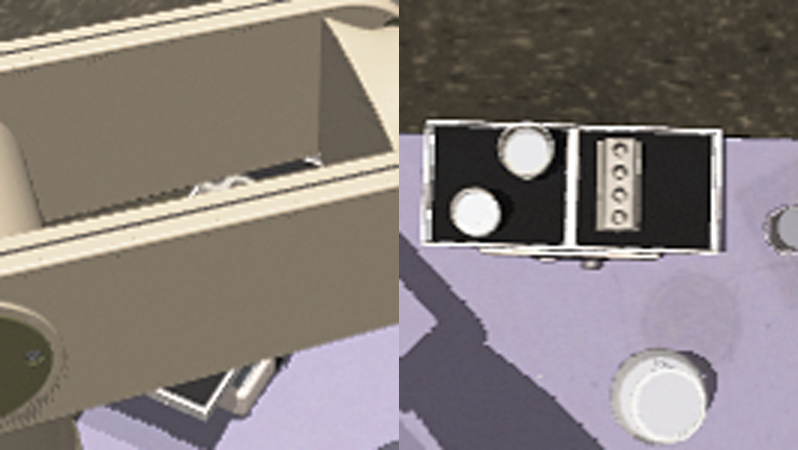

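The top crop shows the block at (620,185), the beaker at (526,150) and the bottle at (475,213), all upright and inside their bays. In the scene crop the arm hides most of the tray. The visible scene corners give a tilt of about +0.003 to +0.004 rad, which is level to within measurement error.

```bash
python3 -c "
from bench import job; print(job.hand_in())"
```

```text
the job is handed in; nothing more can be done
None
```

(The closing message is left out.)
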